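# Tip two crates to find the stamp, dock the stamped one

### The job

Two identical empty light grey plastic vial crates stand on the bench and one of them carries the round inspection stamp under its base: with the fingertips, tip both over away from the robot so that each lies on its back with its underside towards the robot. Then push the stamped one along the bench, still lying on its back and mouth first, into the aluminium dispatch dock until its rim is fully home against the back stop, and leave the other one lying where it is. Only push: do not pinch, lift or carry a crate, and leave the bottles and the tube standing where they are.

Things in the scene. Friction and masses are not known exactly. Their poses are not given: they have to be found in the camera images.
- crate_a: The crate WITH the stamp: loose empty open-topped light grey plastic crate, 60 (x, depth) x 110 (y, width) x 115 mm (z, height), 0.2 to 0.33 kg; it may be the left or the right one. Origin: centre of its flat underside; z runs to the open mouth; while it stands x points away from the robot, turned up to 0.2 rad. Lying on its back: 60 mm high, 115 mm long, 110 mm wide, origin 30 mm up.
- crate_b: The crate WITHOUT a stamp; else as crate_a in looks, size, origin and axes. Both: 3 mm walls; a rim band and a foot band, each 12 mm high, stand 3 mm proud of the walls all round (the sizes are over the bands); centre of mass about 43 mm above the underside, on the mid axis.
- stamp (a point): Centre of the stamp, at the centre of crate_a's underside: a dark printed ring of 46 mm outer diameter with two short bars in it, hidden while the crate stands. Axes as crate_a's.
- crate_a_mouth (a point): Centre of crate_a's open mouth, level with the edge of its rim, 115 mm along its z from the underside. Axes as crate_a's.
- crate_a_heel (a point): Middle of crate_a's back bottom edge, 30 mm along its x from its origin. Pushed at the front rim, away from the robot and upwards on an arc about this edge, the crate pivots on it (it may slip a little) and falls onto its back by itself beyond about 0.6 rad. The edge stays on the bench. Axes as crate_a's.
- crate_b_heel (a point): Middle of crate_b's back bottom edge, 30 mm along its x from its origin; behaves as crate_a's. Axes as crate_b's.
- dock: Aluminium angle rails fixed to the bench: a back stop and two side guides, 30 mm high, 4 mm thick, 126 mm apart inside, 68 mm long, then flaring over another 36 mm to a mouth about 165 mm wide that faces the robot; no floor. Origin: on the bench, middle of the back stop's inner face; x points out of the back, away from the robot (mouth at -x), turned up to 0.12 rad; y left, z up.
- reagent_bottle: Bystander: clear bottle with a blue cap, 56 mm diameter, 110 mm high, standing loose left of the dock. Origin: centre of its underside, z up.
- conical_tube: Bystander: self-standing clear tube with a blue cap, 34 mm diameter, 108 mm high, loose, right of the dock. Origin: centre of its underside, z up.
- dropper_bottle: Bystander: amber dropper bottle, 33 mm diameter, 104 mm high, loose, right of the tube. Origin: centre of its underside, z up.
Not all that is in view belongs to the job. What is shaped like the crate_b but brown is not meant.

How it is judged:
On the way, in this order (a step that is already met when the one before it is completed fails the run):
1. one crate lies on its back (((angle between crate_a's own z axis and vertical above 1.4 rad and height (world z) of crate_a below 0.045 m) or (angle between crate_b's own z axis and vertical above 1.4 rad and height (world z) of crate_b below 0.045 m))), for 0.2 s.
2. both crates lie on their backs, undersides towards the robot (angle between each of crate_a, crate_b's own z axis and vertical above 1.4 rad and angle between the z axis of each of crate_a, crate_b and the x axis of dock, either way round below 0.6 rad and height (world z) of each of crate_a_heel, crate_b_heel below 0.012 m), for 0.2 s.
3. the stamped crate is pushed home in the dock (x of crate_a_mouth in the frame of dock above -0.008 m and angle between the z axis of crate_a and the x axis of dock, either way round below 0.1 rad), for 0.2 s.
At the end, for the whole second after the job is handed in: The stamped crate lies flat in the dock, mouth first, rim within 8 mm of the back stop, within 15 mm of the centre line and 0.1 rad of square; the other lies on its back, underside to the robot, its origin within 130 mm of its start; both at rest (all of step 3 and x of crate_a_mouth in the frame of dock below 0.006 m and y of crate_a_mouth in the frame of dock between -0.015 and 0.015 m and angle between each of crate_a, crate_b's own z axis and vertical above 1.5 rad and height (world z) of each of crate_a_heel, crate_b_heel below 0.01 m and distance of crate_b from where it was at the start of the episode below 0.13 m and angle between the z axis of crate_b and the x axis of dock, either way round below 0.7 rad and linear speed of each of crate_a, crate_b below 0.01 m/s); the robot touches nothing.
It fails at once if a crate is lifted or carried, or tipped other than over its back edge (the back bottom edge rises more than 30 mm off the bench) (height (world z) of any of crate_a_heel, crate_b_heel above 0.03 m).
It fails at once if a bottle or the tube is knocked over or shifted by more than 25 mm (distance of any of reagent_bottle, conical_tube, dropper_bottle from where it was at the start of the episode above 0.025 m or angle between any of reagent_bottle, conical_tube, dropper_bottle's own z axis and vertical above 0.4 rad).
It also fails if it takes over 72 s, if anything falls off the work surface, if the arm or the gripper's body presses on something with over 40 N, if the wrist force passes 120 N, or if a joint passes its speed limit or range.

### The arm

A 6-joint arm with a two-finger parallel gripper is mounted at the origin on a cart in front of the work surface, level with it; the furniture and walls round the work are solid. World frame = base frame: x ahead of the robot, y to its left, z up, the work surface at z = 0. Lengths are in m, angles in rad, forces in N, time in s.
With the tool pointing down it reaches from about 0.375 to 0.9 m from the base axis. Payload 3.1 kg.
Tool frame: the origin (TCP) lies at the very end of the fingers, on their centre line; the grasp point (between the pads) lies 19 mm behind it; z points along the fingers, y is the line along which they close (so a half turn about z gives the same grasp; the last joint's range is limited). The gripper opens to 87 mm and grips with 3 to 60 N. Pads are 19 mm wide; open, the fingers measure 117 mm over their backs; the gripper's body (75 mm by 190 mm) begins 51 mm behind the grasp point.
Start: joints at [-1.369, 0.527, 1.433, -0, 1.181, -0.178], TCP at [0.232, -0.58, 0.223] pointing down, gripper open.
Joint ranges: [-3.08, 3.08], [-0.75, 2.2], [0.22, 2.44], [-1.43, 4.57], [0, 2.65], [-2.85, 2.85]. Speed limits (rad/s): [2.79, 2.79, 3.14, 3.14, 3.14, 3.14].

### API

Orientations are given as a unit quaternion [x, y, z, w].
In Python, from rig import robot gives the robot as it stands. The module is installed in compiled form; this text tells all that it offers.
- The arm moves only by the tool servo_tool, never from a script. Its argument "rows" is one flat list of numbers, 5 for each row, row after row: the closure, from -1 (fully open) to 1 (shut), so that 0 is half open, then the shift along the tool's x, y, z in m, then the turn about the tool's z in degrees. A call has 1 to 5 rows; each row shifts and turns the commanded pose from where the row before left it, along the tool's axes as they then stand; what a row does not reach is not made up. A row lasts 1/12 s, in which the tool goes at most 41.7 mm and 7.16 degrees, less where a joint would pass 70% of its speed; a pose out of reach is approached as far as the arm can. A call with a gripper value outside its range is refused whole. The fingers move at their own pace and stop on an object; "newtons" is the grip in N (left out, the last holds). Time passes only in rows, so rows that do not move let the fingers close. It gives the time, the measured TCP pose, the force, the opening and the grip force at its end, in the units of the state.
- robot.get_obs(): the state, without advancing time (a new reading comes with each control period).
- robot.camera(name): name is "scene" or "top" or "wrist"; returns a dict with "pixels" (420x560x3 uint8, red, green, blue), "intrinsics" (3x3 intrinsics, pixels), "rvec" (rotation vector, rad) and "tvec" (3), from world to camera coordinates, as OpenCV has them; the wrist camera has in their place "mount" (4x4, takes a point from camera to tool coordinates, whose origin is the TCP and whose axes are the flange's). Camera axes: x right, y down, z forward; pixel columns grow to the right and rows downward; lengths in m; the calibration is good to about 2 mm. A picture is of the moment at which its call begins: read the wrist's pose just before it. There is no depth.
- robot.hand_in(): hands the job in; it is judged then, once.
Trained networks look in a picture, given as the dict that the camera call returned (one of the last four; its "shot" number tells which), for a name from the list of things; names that differ only in an ending like _2 or _b are one class to them, and where a whole thing is asked for, a point or a joint stands for the part that bears it (a point fixed in the world has none). Each returns a list of dicts, best first, with "score" (0 to 1); they miss things now and then, are a little off and sometimes report something else, mostly with a low value. They report only what shows in the picture. A call takes as long as a camera call. They do not tell look-alikes from the thing itself.
- robot.spot_in(picture, query): "at" ([x, y, z] in m, in world coordinates, good to about 4 mm: the middle of the surface that is visible of it).
- robot.outline_of(picture, query): "region" (420x560 bool, what is visible of it).
- robot.place_of(picture, query): "at" ([x, y, z] in m, in world coordinates, good to about 4 mm: a listed point, or the origin of a listed thing).
The state is a dict: "time": time; "q": joint angles; "joint_velocities": joint speeds; "joint_torque": joint torques, N m; "position": TCP position; "tool_rot": TCP orientation; "ft_force": force on the tool from outside, world axes, zero at the start; "moment": the same for the moment, N m; "grip_width": finger opening in m; "grip_force": force on a finger pad.
Only numpy, scipy, OpenCV 4.12 (cv2) and the standard library are available. Lean on these libraries where they do the work, as an engineer would, in place of code of your own. Each camera call takes 0.05 s, during which the arm holds its last target. There are 200 camera calls.

## Working session

There is one attempt and no reset: what is moved stays moved. The work goes in short steps, Python scripts to look and compute and a tool call to move; the robot and the scene stay as the last step left them, time stands still between calls to the robot, and variables do not carry over. Pictures are saved under pics/ and viewed, at most 10 in all, crops included, and the job is handed in when it is done.

Besides the shell and the picture viewer there is one more tool, called after "Emit:" as name(argument=value, ...), one argument or row to a line, values as JSON. servo_tool: Moves the arm, as the interface text tells. Its arguments: {"type":"object","properties":{"rows":{"type":"array","items":{"type":"number"}},"newtons":{"type":"number"}},"required":["rows"]}

```bash
mkdir -p pics; cat > h.py <<'E'
from rig import robot
import numpy as np, cv2
from scipy.spatial.transform import Rotation as R
def save(p,n): cv2.imwrite(f'pics/{n}.png',p['pixels'][:,:,::-1])
def ray(p,uv,z):
    Rm=cv2.Rodrigues(np.array(p['rvec'],float))[0];t=np.array(p['tvec'],float).ravel();K=np.array(p['intrinsics'])
    c=-Rm.T@t;d=Rm.T@np.linalg.inv(K)@np.array([uv[0],uv[1],1.]);return c+d*(z-c[2])/d[2]
E
python3 - <<'E'
from h import *
o=robot.get_obs();print(o['position'],o['tool_rot'],o['time'])
for n in('top','scene'):
    p=robot.camera(n);save(p,n+'0')
    for q in('crate_a','crate_b','crate_a_heel','crate_a_mouth','dock','reagent_bottle','conical_tube','dropper_bottle'):
        print(n,q,[(np.round(d['at'],3).tolist(),round(d['score'],2)) for d in robot.place_of(p,q)[:4]])
E
```

```text
[ 0.23214061 -0.57949737  0.2215786 ] [ 9.81930312e-01  1.89239710e-01 -2.32413766e-05 -1.09223745e-03] 0.0
top crate_a [([0.346, -0.11, -0.005], 0.98), ([0.368, 0.053, 0.001], 0.97), ([0.457, 0.221, 0.005], 0.66), ([0.494, -0.217, -0.002], 0.6)]
top crate_b [([0.346, -0.11, -0.005], 0.98), ([0.368, 0.053, 0.001], 0.97), ([0.457, 0.221, 0.005], 0.66), ([0.494, -0.217, -0.002], 0.6)]
top crate_a_heel [([0.52, -0.216, -0.002], 0.95)]
top crate_a_mouth [([0.493, -0.215, 0.111], 0.68)]
top dock [([0.764, -0.006, 0.001], 0.56)]
top reagent_bottle [([0.775, 0.204, 0.004], 0.61)]
top conical_tube [([0.724, -0.225, -0.001], 0.79)]
top dropper_bottle [([0.744, -0.273, 0.001], 0.69)]
scene crate_a [([0.493, -0.21, -0.004], 0.71), ([0.354, -0.107, -0.002], 0.59), ([0.369, 0.053, -0.0], 0.57)]
scene crate_b [([0.493, -0.21, -0.004], 0.71), ([0.354, -0.107, -0.002], 0.59), ([0.369, 0.053, -0.0], 0.57)]
scene crate_a_heel [([0.521, -0.224, -0.003], 0.98)]
scene crate_a_mouth [([0.495, -0.215, 0.113], 0.87)]
scene dock [([0.761, -0.007, -0.001], 0.75)]
scene reagent_bottle [([0.778, 0.207, 0.003], 0.94)]
scene conical_tube [([0.723, -0.227, 0.003], 0.61)]
scene dropper_bottle [([0.746, -0.274, -0.001], 0.6)]
```

View pics/top0.png

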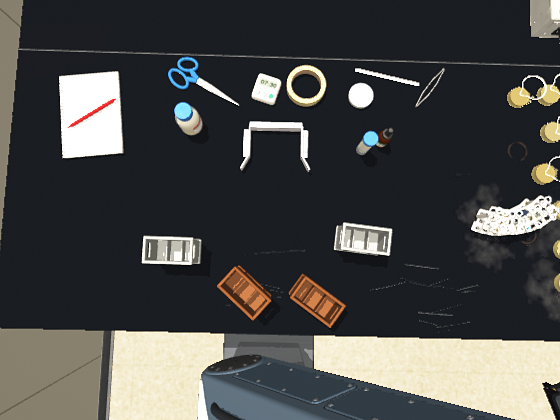

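View pics/scene0.png

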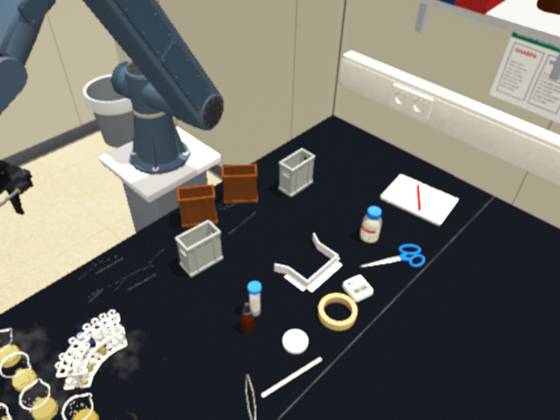

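The top view shows the grey crates at px (172,250) and (363,239), with the dock at (277,130) and its mouth towards the robot. The two brown crates at (244,292) and (318,300) are decoys. Next I'll zoom in to get the yaws.

```bash
python3 - <<'E'
from h import *
p=robot.camera('top');im=p['pixels'][:,:,::-1]
c=lambda x,y,w,h:cv2.resize(im[y:y+h,x:x+w],None,fx=5,fy=5,interpolation=cv2.INTER_CUBIC)
cv2.imwrite('pics/z.png',np.vstack([np.hstack([c(135,225,75,50),c(325,213,75,50)]),np.hstack([c(235,115,80,60),c(235,115,70,60)])]))
for u in [(142,235),(197,237),(336,222),(392,229)]: print(ray(p,u,.115).round(3))
for d in robot.outline_of(p,'crate_a')[:4]+robot.outline_of(p,'dock')[:1]:
    ys,xs=np.nonzero(d['region']);pts=np.c_[xs,ys].astype(np.float32)
    z=.115 if ys.mean()>180 else .03
    w=np.array([ray(p,u,z)[:2] for u in pts],np.float32)
    r=cv2.minAreaRect(w);print(np.round(r[0],3),np.round(r[1],3),r[2],d['score'])
print(p['mount'] if 'mount' in p else '', robot.camera('wrist')['mount'])
E
```

```text
[0.487 0.278 0.115]
[0.486 0.158 0.115]
[ 0.527 -0.148  0.115]
[ 0.515 -0.272  0.115]
[0.371 0.049] [0.111 0.07 ] 48.49913024902344 0.91
[ 0.49  -0.207] [0.124 0.065] 84.41956329345703 0.89
[ 0.355 -0.105] [0.119 0.062] 55.22212219238281 0.89
[0.455 0.213] [0.062 0.129] 0.008571472950279713 0.7
[ 0.719 -0.008] [0.164 0.119] 89.93319702148438 0.63
 [[ 1.75081419e-04 -9.66215776e-01 -2.57734445e-01  6.97872754e-02]
 [ 9.99999910e-01  6.95730728e-05  4.18488120e-04  8.28510194e-04]
 [-3.86418446e-04 -2.57734495e-01  9.66215701e-01 -1.60541532e-01]
 [ 0.00000000e+00  0.00000000e+00  0.00000000e+00  1.00000000e+00]]
```

View pics/z.png

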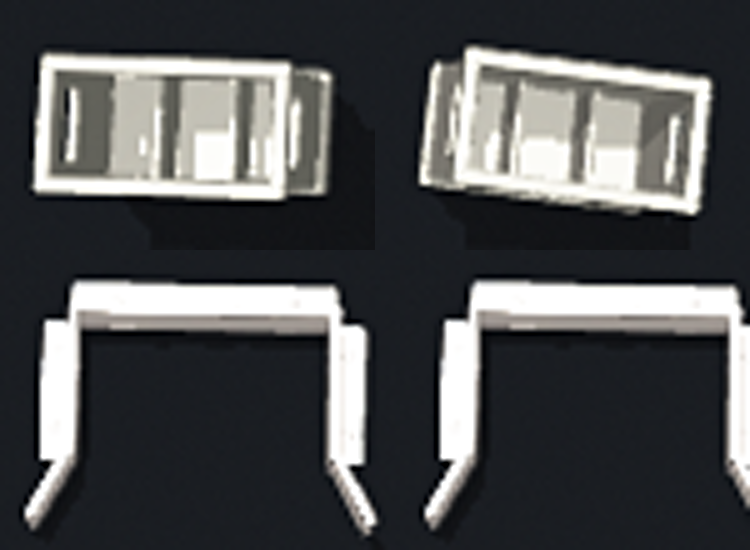

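Emit:
servo_tool(
  rows=[0,0,0,0,6.85,0,0,0,0,6.85,0,0,0,0,6.85,0,0,0,0,6.85,0,0.0152,-0.0353,0,0],
)

```text
time: 1.52
position: [0.2485, -0.5531, 0.2229]
tool_rot: [0.999, -0.053, 0.0, 0.004]
ft_force: [0.7, -0.4, 0.2]
grip_width: 0.0615
grip_force: 0.0
```

Emit:
servo_tool(
  rows=[0,0.0152,-0.0353,0,0,0,0.0152,-0.0353,0,0,0,0.0152,-0.0353,0,0,0,0.0152,-0.0353,0,0,0,0.0152,-0.0353,0,0],
)

```text
time: 1.93
position: [0.3442, -0.3767, 0.2227]
tool_rot: [0.999, -0.049, 0.0, 0.0]
ft_force: [0.9, -0.6, -0.5]
grip_width: 0.044
grip_force: 0.0
```

Emit:
servo_tool(
  rows=[0,0.0152,-0.0353,0,0,0,0.0152,-0.0353,0,0,0,0.0152,-0.0353,0,0,0,0.0152,-0.0353,0,0,0,0.0152,-0.0353,0,0],
)

```text
time: 2.35
position: [0.4372, -0.2084, 0.2228]
tool_rot: [0.999, -0.049, 0.0, 0.0]
ft_force: [0.3, -0.4, 0.1]
grip_width: 0.0437
grip_force: 0.0
```

Emit:
servo_tool(
  rows=[0,0,0,0.0385,0,0,0,0,0.0385,0,0,0,0,0.0385,0,0,0.006,0,0,0,0,0.004,0,0,0],
)

```text
time: 2.77
position: [0.446, -0.2103, 0.1058]
tool_rot: [0.999, -0.049, -0.002, -0.001]
ft_force: [0.5, -0.5, 0.8]
grip_width: 0.0437
grip_force: 0.0
```

Emit:
servo_tool(
  rows=[0,0.003,0,0,0,0,0.003,0,0,0,0,0.003,0,-0.001,0,0,0.003,0,-0.001,0,0,0,0,0,0],
)

```text
time: 3.18
position: [0.4598, -0.2131, 0.1109]
tool_rot: [0.999, -0.049, 0.002, 0.001]
ft_force: [-1.4, -0.4, 1.3]
grip_width: 0.0434
grip_force: 0.5
```

Emit:
servo_tool(
  rows=[0,0.008,0,-0.0035,0,0,0.008,0,-0.003,0,0,0.008,0,-0.0025,0,0,0.008,0,-0.002,0,0,0.008,0,-0.0015,0],
)

```text
time: 3.6
position: [0.4996, -0.2163, 0.1219]
tool_rot: [0.999, -0.049, 0.001, 0.0]
ft_force: [-0.6, -0.1, 0.4]
grip_width: 0.0435
grip_force: 0.1
```

Emit:
servo_tool(
  rows=[0,0.008,0,-0.001,0,0,0.008,0,-0.001,0,0,0.008,0,0,0,0,0.008,0,0,0,0,0.008,0,0,0],
)

```text
time: 4.02
position: [0.5388, -0.22, 0.1234]
tool_rot: [0.999, -0.049, -0.0, -0.0]
ft_force: [0.5, 0.0, -1.3]
grip_width: 0.0437
grip_force: 0.0
```

Emit:
servo_tool(
  rows=[0,0.008,0,0,0,0,0.006,0,0,0,0,0,0,0,0,0,0,0,0,0,0,0,0,0,0],
)

```text
time: 4.43
position: [0.5514, -0.221, 0.1234]
tool_rot: [0.999, -0.049, -0.0, -0.0]
ft_force: [0.9, 0.9, 0.4]
grip_width: 0.0433
grip_force: 0.0
```

```bash
python3 - <<'E'
from h import *
p=robot.camera('top');save(p,'t1')
for q in('crate_a','crate_a_mouth','crate_a_heel','stamp'): print(q,[(np.round(d['at'],3).tolist(),round(d['score'],2)) for d in robot.place_of(p,q)[:4]])
E
```

```text
crate_a [([0.458, 0.222, 0.0], 0.9), ([0.528, -0.219, 0.03], 0.78)]
crate_a_mouth [([0.641, -0.23, 0.028], 0.59)]
crate_a_heel [([0.522, -0.216, -0.004], 0.8)]
stamp []
```

View pics/t1.png

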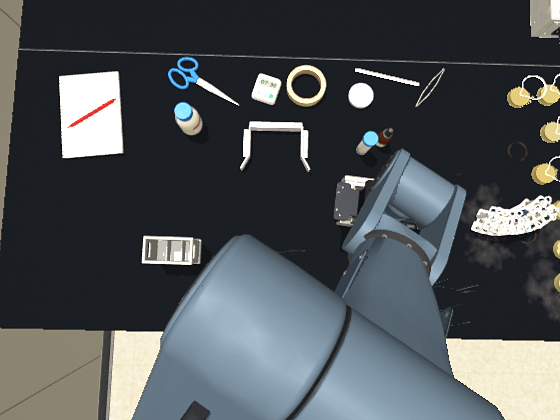

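The right crate lies on its back at px (352,200), so next is the left one.

Emit:
servo_tool(
  rows=[0,0,0,-0.03,-5.6,0,0,0,-0.03,0,0,-0.0118,-0.0369,0,0,0,-0.0118,-0.0369,0,0,0,-0.0118,-0.0369,0,0],
)

```text
time: 5.1
position: [0.5162, -0.1102, 0.1843]
tool_rot: [1.0, -0.001, 0.001, 0.0]
ft_force: [-0.1, 0.7, 0.2]
grip_width: 0.0432
grip_force: 0.0
```

Emit:
servo_tool(
  rows=[0,-0.0118,-0.0369,0,0,0,-0.0118,-0.0369,0,0,0,-0.0118,-0.0369,0,0,0,-0.0118,-0.0369,0,0,0,-0.0118,-0.0369,0,0],
)

```text
time: 5.52
position: [0.4565, 0.0753, 0.1838]
tool_rot: [1.0, -0.0, 0.0, -0.0]
ft_force: [1.1, 0.9, -0.5]
grip_width: 0.0433
grip_force: 0.0
```

Emit:
servo_tool(
  rows=[0,-0.0118,-0.0369,0,0,0,-0.0118,-0.0369,0,0,0,-0.0118,-0.0369,0,0,0,-0.0118,-0.0369,0,0,0,0,0,0,0],
)

```text
time: 5.93
position: [0.4071, 0.2266, 0.1838]
tool_rot: [1.0, 0.004, -0.0, -0.001]
ft_force: [-0.1, -0.7, 0.8]
grip_width: 0.0436
grip_force: 0.0
```

Emit:
servo_tool(
  rows=[0,0,0.004,0.0385,0,0,0,0,0.0385,0,0,0.003,0,0,0,0,0.003,0,0,0,0,0.003,0,0,0],
)

```text
time: 6.35
position: [0.4202, 0.2172, 0.1077]
tool_rot: [1.0, -0.0, 0.0, -0.0]
ft_force: [0.5, -0.7, 0.1]
grip_width: 0.0439
grip_force: 0.4
```

Emit:
servo_tool(
  rows=[0,0.003,0,0,0,0,0.003,0,-0.001,0,0,0.003,0,-0.001,0,0,0,0,0,0],
)

```text
time: 6.68
position: [0.4302, 0.2177, 0.1103]
tool_rot: [1.0, -0.0, 0.002, -0.001]
ft_force: [-0.7, -0.4, 1.2]
grip_width: 0.0439
grip_force: 0.3
```

Emit:
servo_tool(
  rows=[0,0.008,0,-0.0035,0,0,0.008,0,-0.003,0,0,0.008,0,-0.0025,0,0,0.008,0,-0.002,0,0,0.008,0,-0.0015,0],
)

```text
time: 7.1
position: [0.4697, 0.2176, 0.1215]
tool_rot: [1.0, 0.0, 0.001, -0.0]
ft_force: [-0.8, 0.7, -0.8]
grip_width: 0.0434
grip_force: 0.0
```

Emit:
servo_tool(
  rows=[0,0.008,0,-0.001,0,0,0.008,0,-0.001,0,0,0.008,0,0,0,0,0.008,0,0,0,0,0.008,0,0,0],
)

```text
time: 7.52
position: [0.5089, 0.2175, 0.1229]
tool_rot: [1.0, 0.0, -0.0, 0.0]
ft_force: [0.2, 0.1, -0.1]
grip_width: 0.0434
grip_force: 0.0
```

Emit:
servo_tool(
  rows=[0,0.008,0,0,0,0,0.006,0,0,0,0,0,0,-0.02,0,0,0,0,0,0,0,0,0,0,0],
)

```text
time: 7.93
position: [0.5231, 0.2177, 0.1437]
tool_rot: [1.0, 0.0, 0.001, -0.0]
ft_force: [-0.6, 0.6, -0.5]
grip_width: 0.0433
grip_force: 0.0
```

```bash
python3 - <<'E'
from h import *
for n in('top','scene'):
  p=robot.camera(n)
  for q in('crate_a','crate_a_mouth','crate_a_heel','stamp'): print(n,q,[(np.round(d['at'],3).tolist(),round(d['score'],2)) for d in robot.place_of(p,q)[:4]])
print(robot.camera('wrist')['intrinsics'])
E
```

```text
top crate_a [([0.347, -0.109, -0.001], 0.95), ([0.487, 0.223, 0.033], 0.92), ([0.366, 0.05, 0.0], 0.76), ([0.526, -0.218, 0.028], 0.6)]
top crate_a_mouth [([0.64, -0.228, 0.028], 0.71), ([0.724, -0.227, 0.002], 0.56)]
top crate_a_heel [([0.522, -0.219, -0.006], 0.66)]
top stamp []
scene crate_a [([0.484, 0.221, 0.031], 0.79), ([0.355, -0.109, -0.002], 0.73), ([0.527, -0.214, 0.031], 0.67), ([0.369, 0.054, 0.003], 0.62)]
scene crate_a_mouth [([0.638, -0.233, 0.028], 0.91), ([0.726, -0.224, 0.0], 0.55)]
scene crate_a_heel []
scene stamp [([0.526, -0.219, 0.031], 0.66), ([0.722, -0.225, 0.001], 0.26)]
[[309.12876094   0.         285.64907339]
 [  0.         309.12876094 208.34099423]
 [  0.           0.           1.        ]]
```

Both crates lie on their backs. The networks favour the right one, so I'll check its underside with the wrist camera.

Emit:
servo_tool(
  rows=[0,0,0,0,-6.92,0,0,0,0,-6.92,0,0,0,0,-6.92,0,0,0,0,-6.92,0,0,0,0,-6.92],
)

```text
time: 8.9
position: [0.5222, 0.2175, 0.1431]
tool_rot: [0.954, 0.3, 0.0, 0.0]
ft_force: [-0.7, 0.3, 0.1]
grip_width: 0.0438
grip_force: 0.0
```

Emit:
servo_tool(
  rows=[0,0,0,0,-6.92,0,0,0,0,-6.92,0,0,0,0,-6.92,0,0,0,0,-6.92,0,0,0,0,-6.92],
)

```text
time: 9.32
position: [0.5222, 0.2175, 0.143]
tool_rot: [0.821, 0.57, -0.0, 0.0]
ft_force: [-0.4, -0.1, 0.6]
grip_width: 0.0435
grip_force: 0.0
```

Emit:
servo_tool(
  rows=[0,0,0,0,-6.92,0,0,0,0,-6.92,0,0,0,0,-6.92,0,-0.0386,-0.0086,0,0,0,-0.0386,-0.0086,0,0],
)

```text
time: 9.73
position: [0.5054, 0.141, 0.1431]
tool_rot: [0.706, 0.709, 0.001, 0.001]
ft_force: [-0.5, -1.6, -0.1]
grip_width: 0.0435
grip_force: 0.0
```

Emit:
servo_tool(
  rows=[0,-0.0386,-0.0086,0,0,0,-0.0386,-0.0086,0,0,0,-0.0386,-0.0086,0,0,0,-0.0386,-0.0086,0,0,0,-0.0386,-0.0086,0,0],
)

```text
time: 10.15
position: [0.4614, -0.0543, 0.1432]
tool_rot: [0.707, 0.707, 0.0, 0.0]
ft_force: [-0.3, -0.2, 0.8]
grip_width: 0.0437
grip_force: 0.0
```

Emit:
servo_tool(
  rows=[0,-0.0386,-0.0086,0,0,0,-0.0386,-0.0086,0,0,0,-0.0386,-0.0086,0,0,0,-0.0386,-0.0086,0,0,0,-0.0386,-0.0086,0,0],
)

```text
time: 10.57
position: [0.4181, -0.2476, 0.1432]
tool_rot: [0.707, 0.707, 0.0, 0.0]
ft_force: [0.2, -0.1, -0.3]
grip_width: 0.0436
grip_force: 0.0
```

Emit:
servo_tool(
  rows=[0,0,0,0.031,0,0,0,0,0.031,0,0,0,0,0.031,0,0,0,0,0,0,0,0,0,0,0],
)

```text
time: 10.98
position: [0.4179, -0.2449, 0.0489]
tool_rot: [0.707, 0.707, -0.0, -0.002]
ft_force: [-0.6, 0.3, 0.4]
grip_width: 0.0432
grip_force: 0.0
```

```bash
python3 - <<'E'
from h import *
p=robot.camera('wrist');save(p,'w1')
for q in('crate_a','stamp','crate_a_mouth'): print(q,[(np.round(d['at'],3).tolist(),round(d['score'],2)) for d in robot.place_of(p,q)[:4]])
E
```

```text
crate_a [([0.527, -0.218, 0.032], 0.66), ([0.353, -0.105, -0.003], 0.58)]
stamp [([0.524, -0.215, 0.033], 0.91)]
crate_a_mouth [([0.521, -0.214, 0.001], 0.73)]
```

View pics/w1.png

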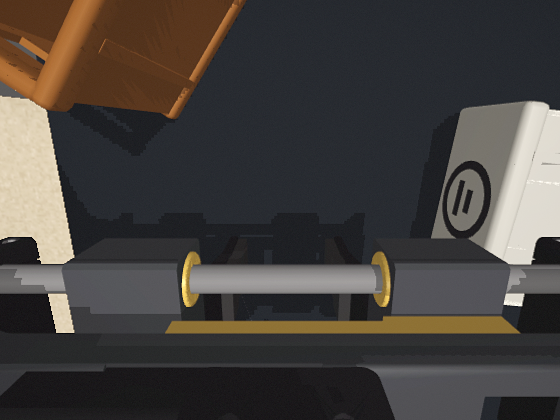

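The wrist image shows the stamp at px (467,198) on the right crate's underside, so that one is crate_a. I'll push it sideways from its right flank.

Emit:
servo_tool(
  rows=[0,0,0,-0.035,0,0,0,0,-0.035,0,0,-0.015,0.031,0,0,0,-0.015,0.031,0,0,0,-0.015,0.031,0,0],
)

```text
time: 11.6
position: [0.5139, -0.2915, 0.1241]
tool_rot: [0.707, 0.707, 0.0, 0.003]
ft_force: [0.4, -0.1, -0.0]
grip_width: 0.0435
grip_force: 0.0
```

Emit:
servo_tool(
  rows=[0,-0.015,0.031,0,0,0,-0.015,0.031,0,0,0,0,0,0.031,0,0,0,0,0.031,0,0,0,0,0.03,0],
)

```text
time: 12.02
position: [0.5758, -0.3214, 0.0299]
tool_rot: [0.707, 0.707, 0.0, 0.003]
ft_force: [-0.5, -0.2, -0.4]
grip_width: 0.0435
grip_force: 0.0
```

Emit:
servo_tool(
  rows=[0,0.005,0,0,0,0,0.005,0,0,0,0,0.005,0,0,0,0,0.005,0,0,0,0,0.005,0,0,0],
)

```text
time: 12.43
position: [0.5752, -0.2959, 0.0309]
tool_rot: [0.707, 0.707, 0.0, 0.002]
ft_force: [-0.1, -0.4, -0.4]
grip_width: 0.0435
grip_force: 0.0
```

Emit:
servo_tool(
  rows=[0,0.005,0,0,0,0,0.005,0,0,0,0,0.005,0,0,0,0,0.005,0,0,0,0,0.005,0,0,0],
)

```text
time: 12.85
position: [0.5746, -0.2711, 0.0287]
tool_rot: [0.707, 0.707, 0.0, 0.001]
ft_force: [0.5, -2.5, 2.0]
grip_width: 0.0433
grip_force: 1.4
```

Emit:
servo_tool(
  rows=[0,0.008,0,0,0,0,0.008,0,0,0,0,0.008,0,0,0,0,0.008,0,0,0,0,0.008,0,0,0],
)

```text
time: 13.27
position: [0.5735, -0.2297, 0.028]
tool_rot: [0.707, 0.707, -0.0, -0.0]
ft_force: [-0.3, -3.3, 2.2]
grip_width: 0.0434
grip_force: 1.7
```

```bash
cat >> h.py <<'E'
def look(*cams,qs=('crate_a','crate_a_mouth','stamp')):
  for n in cams:
    p=robot.camera(n)
    for q in qs: print(n,q,[(np.round(d['at'],3).tolist(),round(d['score'],2)) for d in robot.place_of(p,q)[:4]])
  return p
E
python3 -c "
from h import *
look('top','scene')"
```

```text
top crate_a [([0.487, 0.224, 0.028], 0.73)]
top crate_a_mouth [([0.634, -0.167, 0.029], 0.57)]
top stamp [([0.742, -0.275, 0.001], 0.32)]
scene crate_a [([0.37, 0.05, 0.0], 0.93), ([0.485, 0.222, 0.029], 0.89), ([0.52, -0.161, 0.027], 0.79), ([0.355, -0.108, 0.001], 0.65)]
scene crate_a_mouth [([0.635, -0.165, 0.028], 0.85)]
scene stamp [([0.521, -0.166, 0.031], 0.97), ([0.726, -0.224, -0.0], 0.22)]
```

Emit:
servo_tool(
  rows=[0,0.009,0,0,0,0,0.009,0,0,0,0,0.009,0,0,0,0,0.009,0,0,0,0,0.009,0,0,0],
)

```text
time: 14.08
position: [0.5736, -0.1844, 0.028]
tool_rot: [0.707, 0.707, -0.0, -0.0]
ft_force: [-0.4, -0.5, -0.2]
grip_width: 0.0433
grip_force: 0.6
```

Emit:
servo_tool(
  rows=[0,0.009,0,0,0,0,0.009,0,0,0,0,0.009,0,0,0,0,0.009,0,0,0,0,0.009,0,0,0],
)

```text
time: 14.5
position: [0.5738, -0.1397, 0.028]
tool_rot: [0.707, 0.707, -0.0, -0.0]
ft_force: [0.0, -0.8, -0.8]
grip_width: 0.0432
grip_force: 0.6
```

Emit:
servo_tool(
  rows=[0,0.009,0,0,0,0,0.009,0,0,0,0,0.009,0,0,0,0,0.009,0,0,0,0,0.007,0,0,0],
)

```text
time: 14.92
position: [0.5738, -0.0966, 0.0281]
tool_rot: [0.707, 0.707, -0.0, -0.0]
ft_force: [0.9, -1.6, -1.0]
grip_width: 0.0436
grip_force: 0.7
```

```bash
python3 -c "
from h import *
look('top','scene')"
```

```text
top crate_a []
top crate_a_mouth [([0.632, -0.034, 0.027], 0.87), ([0.745, -0.273, 0.001], 0.24)]
top stamp [([0.518, -0.032, 0.03], 0.6)]
scene crate_a [([0.486, 0.22, 0.031], 0.66), ([0.518, -0.028, 0.027], 0.61), ([0.353, -0.107, -0.002], 0.6)]
scene crate_a_mouth [([0.636, -0.032, 0.029], 0.64)]
scene stamp [([0.521, -0.033, 0.032], 0.72)]
```

Emit:
servo_tool(
  rows=[0,0.0085,0,0,0,0,0.0085,0,0,0,0,0.0085,0,0,0,0,0,0,0,0,0,-0.02,0,0,0],
)

```text
time: 15.73
position: [0.5726, -0.088, 0.0278]
tool_rot: [0.706, 0.709, -0.0, -0.002]
ft_force: [-0.5, -0.2, 0.5]
grip_width: 0.0434
grip_force: 0.0
```

Emit:
servo_tool(
  rows=[0,0,0,-0.04,0,0,0,0,-0.04,0,0,0,0,-0.04,0,0,0,0,0,6.92,0,0,0,0,6.92],
)

```text
time: 16.15
position: [0.5756, -0.0921, 0.1512]
tool_rot: [0.789, 0.615, 0.002, 0.002]
ft_force: [-0.3, 0.1, -0.4]
grip_width: 0.0439
grip_force: 0.0
```

Emit:
servo_tool(
  rows=[0,0,0,0,6.92,0,0,0,0,6.92,0,0,0,0,6.92,0,0,0,0,6.92,0,0,0,0,6.92],
)

```text
time: 16.57
position: [0.5734, -0.0913, 0.1479]
tool_rot: [0.936, 0.352, -0.0, -0.001]
ft_force: [-0.3, 0.0, 1.0]
grip_width: 0.0437
grip_force: 0.0
```

Emit:
servo_tool(
  rows=[0,0,0,0,6.92,0,0,0,0,6.92,0,0,0,0,6.92,0,0,0,0,6.92,0,0,0,0,6.92],
)

```text
time: 16.98
position: [0.5734, -0.0913, 0.1478]
tool_rot: [0.998, 0.058, -0.001, -0.0]
ft_force: [0.1, -0.4, -0.2]
grip_width: 0.0435
grip_force: 0.0
```

Emit:
servo_tool(
  rows=[-0.5,0,0,0,6.92,-0.5,-0.0235,-0.021,0,0,-0.5,-0.0235,-0.021,0,0,-0.5,-0.0235,-0.021,0,0,-0.5,-0.0235,-0.021,0,0],
)

```text
time: 17.4
position: [0.4782, -0.0068, 0.1479]
tool_rot: [1.0, 0.0, -0.001, -0.0]
ft_force: [0.3, 0.4, 0.3]
grip_width: 0.0635
grip_force: 0.0
```

```bash
python3 - <<'E'
from h import *
look('scene')
p=look('top',qs=('crate_a','crate_a_mouth','stamp','dock'));save(p,'t2')
cv2.imwrite('pics/t2z.png',cv2.resize(p['pixels'][90:260,190:370,::-1],None,fx=3,fy=3,interpolation=cv2.INTER_CUBIC))
print(robot.get_obs()['position'])
E
```

```text
scene crate_a [([0.52, -0.004, 0.027], 0.88), ([0.369, 0.051, -0.0], 0.83), ([0.354, -0.11, 0.0], 0.61), ([0.488, 0.221, 0.03], 0.6)]
scene crate_a_mouth [([0.632, -0.008, 0.029], 0.61)]
scene stamp [([0.516, -0.008, 0.029], 0.75)]
top crate_a [([0.366, 0.052, -0.001], 0.85), ([0.489, 0.221, 0.029], 0.79), ([0.351, -0.108, 0.003], 0.65)]
top crate_a_mouth [([0.633, -0.009, 0.028], 0.74)]
top stamp []
top dock []
[ 0.48104818 -0.00893601  0.14808271]
```

View pics/t2z.png

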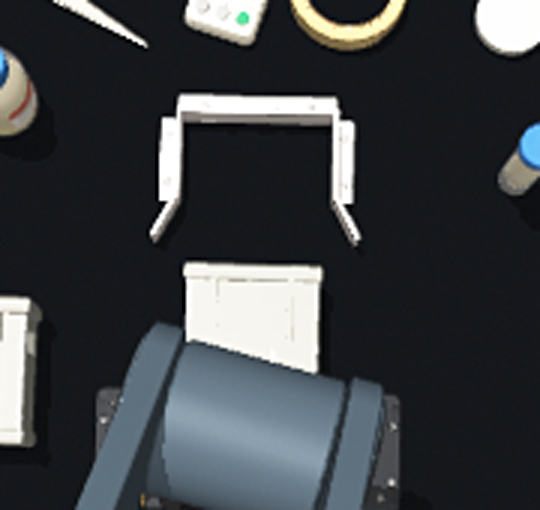

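The crate is square and centred ahead of the dock, with its rim at px (186–322,265) in the crop. Push straight in.

Emit:
servo_tool(
  rows=[-0.5,0,0,0.04,0,-0.5,0,0,0.04,0,-0.5,0,0,0.04,0,-0.5,0.008,0,0,0,-0.5,0.008,0,0,0],
)

```text
time: 18.27
position: [0.4946, -0.0082, 0.0258]
tool_rot: [1.0, -0.0, -0.004, -0.001]
ft_force: [-0.2, -0.3, 0.7]
grip_width: 0.0651
grip_force: 0.0
```

Emit:
servo_tool(
  rows=[-0.5,0.006,0,0,0,-0.5,0.006,0,0,0,-0.5,0.008,0,0,0,-0.5,0.008,0,0,0,-0.5,0.008,0,0,0],
)

```text
time: 18.68
position: [0.5323, -0.0081, 0.0301]
tool_rot: [1.0, 0.0, 0.0, 0.0]
ft_force: [-3.8, 0.2, 2.6]
grip_width: 0.065
grip_force: 1.7
```

Emit:
servo_tool(
  rows=[-0.5,0.008,0,0,0,-0.5,0.008,0,0,0,-0.5,0.008,0,0,0,-0.5,0.008,0,0,0,-0.5,0.008,0,0,0],
)

```text
time: 19.1
position: [0.5725, -0.0082, 0.028]
tool_rot: [1.0, 0.0, -0.0, -0.0]
ft_force: [-3.4, 0.1, 2.8]
grip_width: 0.0655
grip_force: 1.7
```

Emit:
servo_tool(
  rows=[-0.5,0.006,0,0,0,-0.5,0.006,0,0,0,-0.5,0.006,0,0,0,-0.5,0.006,0,0,0,-0.5,0.006,0,0,0],
)

```text
time: 19.52
position: [0.6028, -0.0083, 0.0278]
tool_rot: [1.0, 0.0, 0.0, 0.0]
ft_force: [-1.9, 0.5, -0.4]
grip_width: 0.0653
grip_force: 0.8
```

```bash
python3 -c "
from h import *
look('top','scene')"
```

```text
top crate_a [([0.349, -0.107, 0.001], 0.73)]
top crate_a_mouth [([0.731, -0.006, 0.03], 0.82)]
top stamp [([0.728, -0.01, 0.028], 0.15)]
scene crate_a [([0.353, -0.108, -0.003], 0.98), ([0.366, 0.054, 0.001], 0.89), ([0.488, 0.222, 0.031], 0.84), ([0.617, -0.003, 0.027], 0.82)]
scene crate_a_mouth [([0.732, -0.006, 0.028], 0.77)]
scene stamp [([0.615, -0.005, 0.03], 0.83)]
```

Mouth is at 0.731 and the stop is at about 0.7625, so roughly 31 mm remain.

Emit:
servo_tool(
  rows=[-0.5,0.005,0,0,0,-0.5,0.005,0,0,0,-0.5,0.005,0,0,0,-0.5,0.005,0,0,0,-0.5,0.004,0,0,0],
)

```text
time: 20.33
position: [0.6266, -0.0082, 0.028]
tool_rot: [1.0, 0.0, 0.0, 0.0]
ft_force: [-2.2, -0.3, 1.2]
grip_width: 0.0651
grip_force: 1.0
```

Emit:
servo_tool(
  rows=[-0.5,0.002,0,0,0,-0.5,0.002,0,0,0,-0.5,0.001,0,0,0],
)

```text
time: 20.58
position: [0.631, -0.0082, 0.028]
tool_rot: [1.0, 0.0, -0.0, 0.0]
ft_force: [-2.6, -0.0, 0.5]
grip_width: 0.0652
grip_force: 1.1
```

Emit:
servo_tool(
  rows=[-0.5,0.001,0,0,0,-0.5,0.001,0,0,0],
)

```text
time: 20.75
position: [0.6327, -0.0082, 0.028]
tool_rot: [1.0, 0.0, -0.0, -0.0]
ft_force: [-1.1, -0.2, 0.8]
grip_width: 0.0652
grip_force: 0.9
```

Emit:
servo_tool(
  rows=[-0.5,0.0015,0,0,0,-0.5,0.0015,0,0,0],
)

```text
time: 20.92
position: [0.636, -0.0082, 0.028]
tool_rot: [1.0, 0.0, 0.0, -0.0]
ft_force: [-1.2, -1.2, 0.4]
grip_width: 0.065
grip_force: 0.7
```

Emit:
servo_tool(
  rows=[-0.5,0.001,0,0,0,-0.5,0.001,0,0,0],
)

```text
time: 21.08
position: [0.6378, -0.0082, 0.028]
tool_rot: [1.0, 0.0, -0.0, -0.0]
ft_force: [-3.9, -0.4, 2.1]
grip_width: 0.0655
grip_force: 1.7
```

Emit:
servo_tool(
  rows=[-0.5,0.001,0,0,0,-0.5,0,0,0,0],
)

```text
time: 21.25
position: [0.6378, -0.0082, 0.028]
tool_rot: [1.0, 0.0, -0.001, -0.0]
ft_force: [-4.5, 0.4, 2.4]
grip_width: 0.0655
grip_force: 2.3
```

Emit:
servo_tool(
  rows=[-0.5,0.001,0,0,0,-0.5,0.001,0,0,0],
)

```text
time: 21.42
position: [0.6377, -0.0082, 0.028]
tool_rot: [1.0, 0.0, -0.004, -0.0]
ft_force: [-10.5, -1.8, 7.5]
grip_width: 0.0655
grip_force: 5.0
```

Emit:
servo_tool(
  rows=[-0.5,0.001,0,0,0,-0.5,0.001,0,0,0],
)

```text
time: 21.58
position: [0.6376, -0.0082, 0.028]
tool_rot: [1.0, 0.0, -0.006, -0.0]
ft_force: [-14.0, -2.0, 11.4]
grip_width: 0.065
grip_force: 6.9
```

Force is rising and the tool has stopped advancing, so the crate is home. Retreat and check.

Emit:
servo_tool(
  rows=[-0.5,-0.006,0,0,0,-0.5,-0.015,0,0,0,-0.5,-0.025,0,0,0,-0.5,-0.03,0,-0.02,0,-0.5,-0.03,0,-0.04,0],
)

```text
time: 22.0
position: [0.5392, -0.0078, 0.0791]
tool_rot: [1.0, -0.0, -0.002, -0.001]
ft_force: [0.3, 0.5, 0.6]
grip_width: 0.0651
grip_force: 0.0
```

Emit:
servo_tool(
  rows=[-0.5,-0.03,0,-0.03,0,-0.5,-0.03,0,-0.03,0,-0.5,0,0,-0.03,0,-0.5,0,0,0,0,-0.5,0,0,0,0],
)

```text
time: 22.42
position: [0.4859, -0.0089, 0.1728]
tool_rot: [1.0, 0.0, 0.005, 0.001]
ft_force: [0.0, -0.4, -1.0]
grip_width: 0.0651
grip_force: 0.0
```

```bash
python3 - <<'E'
from h import *
look('scene')
p=look('top',qs=('crate_a','crate_a_mouth','reagent_bottle','conical_tube','dropper_bottle'))
cv2.imwrite('pics/t3.png',cv2.resize(p['pixels'][90:280,130:400,::-1],None,fx=2.9,fy=2.9,interpolation=cv2.INTER_CUBIC))
E
```

```text
scene crate_a [([0.355, -0.108, -0.002], 0.92), ([0.369, 0.053, 0.001], 0.86), ([0.482, 0.218, 0.03], 0.62), ([0.652, -0.001, 0.03], 0.57)]
scene crate_a_mouth [([0.766, -0.005, 0.03], 0.84)]
scene stamp [([0.652, -0.002, 0.028], 0.73), ([0.65, -0.005, 0.03], 0.61)]
top crate_a [([0.351, -0.11, -0.003], 0.91), ([0.366, 0.053, -0.003], 0.9), ([0.652, -0.008, 0.026], 0.87), ([0.488, 0.222, 0.032], 0.71)]
top crate_a_mouth [([0.764, -0.01, 0.03], 0.9)]
top reagent_bottle [([0.773, 0.206, -0.0], 0.7)]
top conical_tube [([0.725, -0.227, -0.0], 0.57)]
top dropper_bottle [([0.745, -0.275, -0.002], 0.48)]
```

View pics/t3.png

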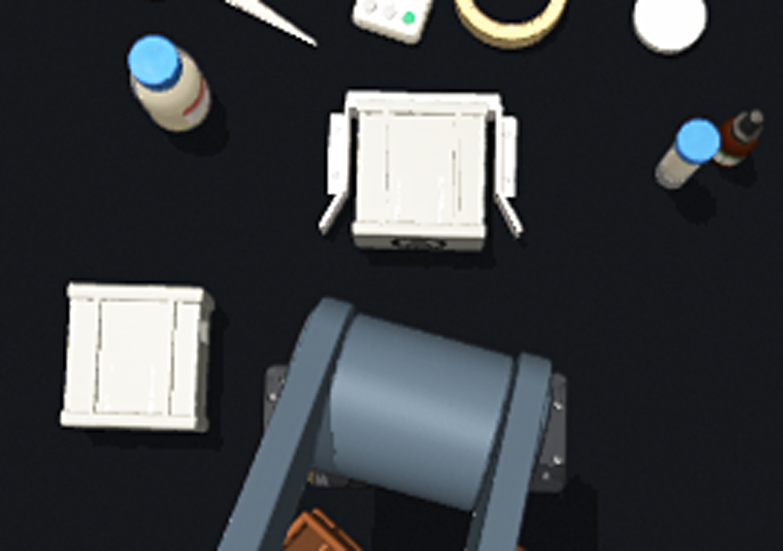

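The stamped crate is home and square in the dock, with its stamp visible at px (418,243). The other lies at (137,357), and the bottles and tube haven't moved.

```bash
python3 -c "
from rig import robot
print(robot.hand_in())"
```

```text
the job is handed in; nothing more can be done
None
```

Both crates are on their backs. The stamped one (the right-hand crate) is pushed home against the dock's back stop, the other lies where it fell, the bottles and tube did not move, and the job is handed in; the hand-in returned no verdict.

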